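# Lock the filter housing cover with the cam key

## Robot

A 6-joint arm with a two-finger parallel gripper is mounted at the origin on a cart in front of the work surface, level with it; the furniture and walls round the work are solid. World frame = base frame: x ahead of the robot, y to its left, z up, the work surface at z = 0. Lengths are in mm, angles in rad, forces in N, time in s.
With the tool pointing down it reaches from about 375 to 825 mm from the base axis. Payload 5.5 kg.
Tool frame: the origin (TCP) lies on the centre line of the jaws, within the pads' length; the fingertips stand 22 mm ahead of it and the grasp point (between the pads) lies 3 mm ahead of it (arm.tip_extent is the z of the fingertips in the tool frame, in mm); z points along the fingers, y is the line along which they close (so a half turn about z gives the same grasp; the last joint's range is limited). The gripper opens to 85 mm and grips with 20 to 120 N. Pads are 22 mm wide; open, the fingers measure 114 mm over their backs; the gripper's body (76 mm by 85 mm) begins 54 mm behind the grasp point. The pads swing forward as they close: fully open they stand 13 mm farther back than shut.
Start: joints at [-1.294, 0.314, -0.047, 1.21, 0, 1.571], TCP at [163.964, -577.157, 253.299] pointing down, gripper open.
Joint ranges: [-2.67, 2.67], [-0.69, 1.73], [-1.03, 1.25], [-2.08, 2.16], [-1.42, 1.45], [-3.14, 3.14]. Speed limits (rad/s): [2.39, 2.39, 3.01, 3.14, 3.14, 3.14].

## Interface

Orientations are given as a 3x3 rotation matrix whose columns are the frame's x, y, z axes.
In Python, from cell import arm gives the robot as it stands. The module is installed in compiled form; this text tells all that it offers.
- The arm moves only by the tool jog_arm, never from a script. Its argument "targets" is a list of rows, each a list of 7 numbers: the closure, from 0 (fully open) to 1 (shut), then the shift along the tool's x, y, z in cm, then the turn, a rotation vector about the tool's x, y, z in rad. In form: [[hand, tx, ty, tz, wx, wy, wz], ...]. A call has 1 to 20 rows; each row shifts and turns the commanded pose from where the row before left it, along the tool's axes as they then stand; what a row does not reach is not made up. A row lasts 1/8 s, in which the tool goes at most 62.5 mm and 10.7 degrees, less where a joint would pass 70% of its speed; a pose out of reach is approached as far as the arm can. A call is refused whole if a number of a shift passes 6.25 or a number of a turn 0.188, either way. A call with a gripper value outside its range is refused whole. The fingers move at their own pace and stop on an object; "grip_force" is the grip in N (left out, the last holds). Time passes only in rows, so rows that do not move let the fingers close. It gives the time, the measured TCP pose, the force, the opening and the grip force at its end, in the units of the state.
- arm.get_obs(): the state, without advancing time (a new reading comes with each control period).
- arm.read_camera(name): name is "scene" or "top"; returns a dict with "pixels" (400x640x3 uint8, red, green, blue), "intrinsics" (3x3 intrinsics, pixels), "rvec" (rotation vector, rad) and "tvec" (3), from world to camera coordinates, as OpenCV has them. Camera axes: x right, y down, z forward; pixel columns grow to the right and rows downward; lengths in mm; the calibration is good to about 2 mm. A picture is of the moment at which its call begins. There is no depth.
- arm.sign_off(): hands the job in; it is judged then, once.
The state is a dict: "time_s": time; "joint_positions": joint angles; "qvel": joint speeds; "tau": joint torques, N m; "tool_pos": TCP position; "eef_rot": TCP orientation; "force": force on the tool from outside, world axes, zero at the start; "ft_torque": the same for the moment, N m; "gripper_width": finger opening in mm; "grip_force": force on a finger pad.
Only numpy, scipy, OpenCV 4.12 (cv2) and the standard library are available. Lean on these libraries where they do the work, as an engineer would, in place of code of your own. Each camera call takes 0.05 s, during which the arm holds its last target. There are 200 camera calls.

## Task

Take the flat-bladed key out of its stand and use it to lock the open slotted cam lock on the grey filter housing: set the blade in the slot, push the lock in gently against its spring, turn it a quarter turn clockwise as far as its stop without forcing it, and let it spring up into its seat. Then put the key back upright in its stand and leave everything else where it is. Turn the lock with the key only, not with the fingers.

Things in the scene. Friction and masses are not known exactly. Their poses are not given: they have to be found in the camera images.
- lock_nominal (a point): Nominal place of the open lock, at the height of its head's top before pushing (76 mm above worktop); housing's axes. The lock floats with its dark collar (39 mm across, 6 mm high): its true axis is exact in the housing's x but lies up to 6 mm off to either side along the housing's y, and is shoved along y by about 3 N. The pose does not show this offset.
- lock_turn (a joint): Turn of the open lock, rad, clockwise seen from above: 0 open, hard stop 1.56; starts at 0 to 0.12. Unless pushed in, an inner ledge stops it at about 0.2. Near the stop (past about 1.35) it can spring up into its seat. Friction about 0.06 N m plus a little from the ledge.
- lock_push (a joint): How far the lock is pushed down, m: 0 up (open), hard bottom 0.0065. Spring: 4.2 N when it begins to move, 1.2 N more per mm (9 N at 4 mm, 12 N at the bottom). The ledge is cleared at about 0.0042; seated after the turn it springs back up to about 0.002 when the key is lifted.
- key_grip (a point): Middle of the key's handle, 58 mm above the blade's tip. Key about 120 g, stands tip down. Handle: black block 40 mm along the key's x, 14 mm along its y (grip it so), from 34 to 82 mm above the tip. Below: a collar 31 mm across (30 to 34 mm), a shank 10 mm thick, a flat blade 20 mm wide along x, 3 mm thick along y, 2.4 mm in the last 4 mm.
- key_tip (a point): Middle of the lower edge of the key's blade; axes of the key (z up along the key, blade wide along x).
- stand_hole (a point): Centre of the hole's mouth in the key's stand, a fixed grey block 64 x 64 x 36 mm, at its top, 36 mm above the worktop. Round hole 25 mm across, right through, mouth chamfered 2 mm. The key's collar rests on the top, its tip then 30 mm below this point. Any yaw of the key will do.
- petri_dish: bystander: closed flat round dish, 64 mm across, 14 mm high, near the stand; origin under its middle
- vial: bystander: small capped glass vial, 24 mm across, 48 mm high; origin under its middle
- marker: bystander: marker pen lying, 135 mm long, 17 mm thick; origin under its middle
- forceps: bystander: steel forceps lying, 121 mm long; origin under its middle
- timer: bystander: bench timer 48 x 64 x 46 mm; origin under its middle
- mailer: bystander: flat slide case 34 x 98 x 12 mm; origin under its middle
- jar: bystander: staining jar with lid, 62 mm across, 117 mm high; origin under its middle
- housing: Fixed grey box with white cover, 112 mm along its x, 172 mm along y, cover top 60 mm high; origin under its middle. The open lock is nominally at y = -45 mm, x = 0. A like lock at y = +45 mm is already locked (slot along y, head 2 mm lower) and does not move.
- lock_slot (a point): Same point as lock_nominal. Lock head: steel disc 28 mm across, 16 mm above the cover, one straight slot right across it, 4 mm wide, 6.5 mm deep, mouth chamfered 0.5 mm. With lock_turn at 0 the slot runs along the housing's x; it turns with the lock and, once locked, runs along the housing's y.
Mind the look-alikes: they are no part of the job. What is shaped like the part that bears key_grip but pink or red is not meant.

How it is judged:
By the outcome, as a careful person would: the job done as asked, in the order asked, and still so for the second after the job is handed in, with the robot touching nothing.
It also fails if it takes over 67 s, if anything falls off the work surface, if the arm or the gripper's body presses on something with over 40 N, if the wrist force passes 120 N, or if a joint passes its speed limit or range.

## Working session

There is one attempt and no reset: what is moved stays moved. The work goes in short steps, Python scripts to look and compute and a tool call to move; the robot and the scene stay as the last step left them, time stands still between calls to the robot, and variables do not carry over. Pictures are saved under pics/ and viewed, at most 11 in all, crops included, and the job is handed in when it is done.

Besides the shell and the picture viewer there is one more tool, called after "Call:" in YAML: its name, and indented under it one key for each argument. jog_arm: Moves the arm, as the interface text tells. Its arguments: {"type":"object","properties":{"targets":{"type":"array","items":{"type":"array","items":{"type":"number"}}},"grip_force":{"type":"number"}},"required":["targets"]}

```bash
mkdir -p pics; python3 - <<'E'
from cell import arm
import cv2,numpy as np
for n in("scene","top"):
    r=arm.read_camera(n);cv2.imwrite(f"pics/{n}0.png",r["pixels"][:,:,::-1]);np.savez(f"{n}0.npz",**r)
    R=cv2.Rodrigues(np.array(r["rvec"],float))[0];print(n,r["intrinsics"],-R.T@np.array(r["tvec"]).ravel(),R)
o=arm.get_obs();print(o)
E
```

```text
scene [[389.17984962   0.         315.94700464]
 [  0.         389.17984962 195.78171364]
 [  0.           0.           1.        ]] [ -8.60111146 704.65601986 546.25376127] [[-0.77996658 -0.62558593 -0.01715747]
 [-0.27857899  0.37161489 -0.88560495]
 [ 0.56039796 -0.68596255 -0.46412229]]
top [[385.50975099   0.         319.78870163]
 [  0.         385.50975099 200.63157896]
 [  0.           0.           1.        ]] [382.14251835 -35.8860399  982.52541419] [[-0.01830508 -0.99969616 -0.01650823]
 [-0.98330399  0.02098979 -0.1807559 ]
 [ 0.18104748  0.01292385 -0.98338944]]
{'time_s': 0.1, 'joint_positions': array([-1.29399246e+00,  3.14146728e-01, -4.79580937e-02,  1.21019478e+00,
        1.42864648e-05,  1.57078685e+00]), 'qvel': array([ 0.00040976,  0.00035324,  0.00290618, -0.0012739 , -0.00100064,
       -0.00211947]), 'tau': array([ 1.92929780e-03, -5.40767777e+01,  3.40541089e+01,  1.11838424e-02,
        1.29418822e-04, -6.18097744e-06]), 'tool_pos': array([ 163.84440807, -576.70363466,  252.53509883]), 'eef_rot': array([[ 9.61931212e-01,  2.73291394e-01, -3.97076655e-04],
       [ 2.73291682e-01, -9.61930119e-01,  1.44995671e-03],
       [ 1.43006974e-05, -1.50327636e-03, -9.99998870e-01]]), 'force': array([-0.32216771,  0.33687164,  0.3957373 ]), 'ft_torque': array([ 0.03542595,  0.02102757, -0.01777328]), 'grip_force': 0.0, 'gripper_width': 85.59727800653415}
```

View pics/scene0.png

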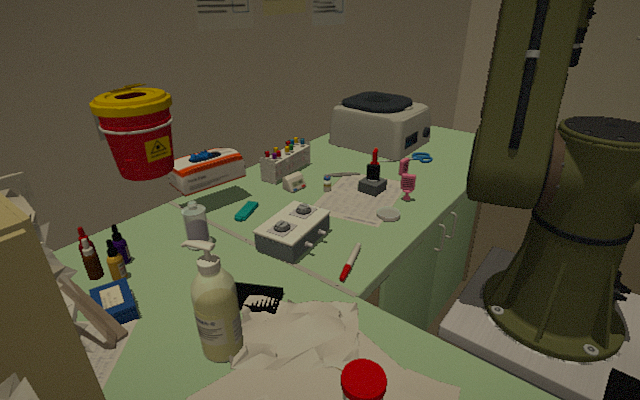

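View pics/top0.png

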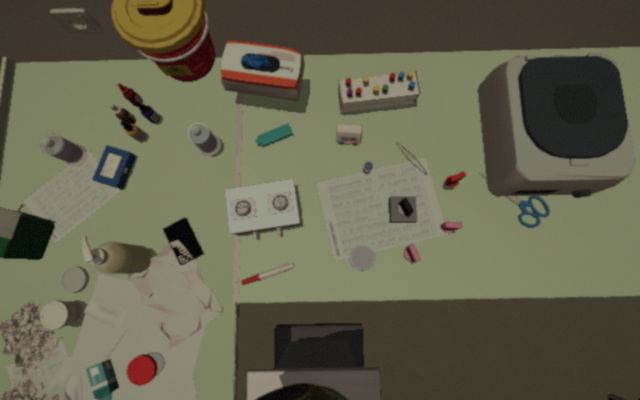

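The scene view shows the housing at about (293,232) and the key in its stand at (373,180). In the top view the housing is at (262,207), the stand with the black key at (403,209), and pink/red decoys nearby. I'll enlarge both.

```bash
python3 - <<'E'
import cv2
t=cv2.imread("pics/top0.png");s=cv2.imread("pics/scene0.png")
a=cv2.resize(t[170:245,220:310],None,fx=6,fy=6,interpolation=cv2.INTER_CUBIC)   # 540x450
b=cv2.resize(t[185:235,380:425],None,fx=5.6,fy=6*450/300,interpolation=cv2.INTER_CUBIC)
b=cv2.resize(t[185:235,382:424],(252,300),interpolation=cv2.INTER_CUBIC)
import numpy as np
c=np.zeros((450,800,3),np.uint8);c[:,:540]=a;c[:300,545:797]=b
cv2.imwrite("pics/c1.png",c)
cv2.imwrite("pics/c2.png",cv2.resize(s[140:270,250:420],None,fx=4.6,fy=4.6,interpolation=cv2.INTER_CUBIC))
E
```

```text
(no output)
```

View pics/c1.png

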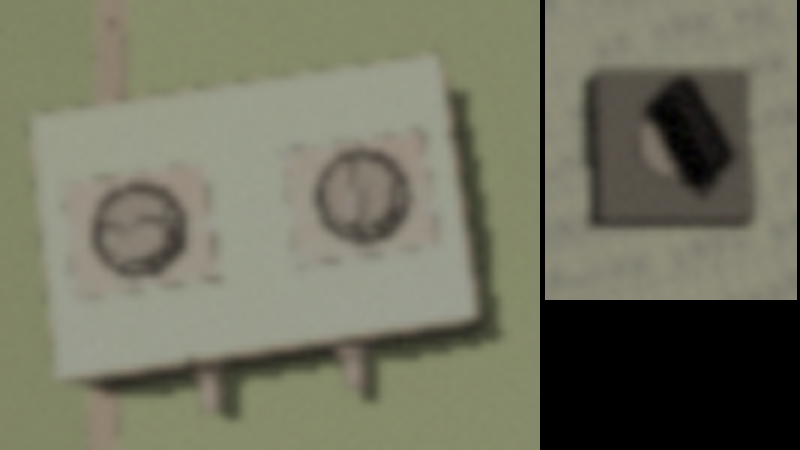

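View pics/c2.png

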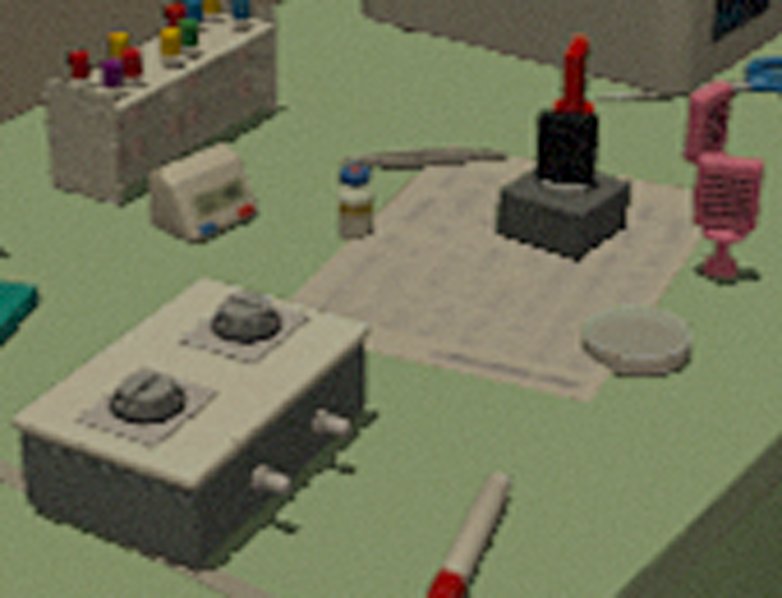

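```bash
cat > h.py <<'E'
import cv2,numpy as np
def load(n):
    r=dict(np.load(n+".npz"));r["R"]=cv2.Rodrigues(r["rvec"].astype(float))[0];r["t"]=r["tvec"].astype(float).ravel();return r
def cast(r,p,z):
    p=np.atleast_2d(np.array(p,float));d=np.c_[p,np.ones(len(p))]@np.linalg.inv(r["intrinsics"]).T@r["R"]
    c=-r["R"].T@r["t"];return c+d*((z-c[2])/d[:,2])[:,None]
def proj(r,P):
    return cv2.projectPoints(np.array(P,float).reshape(-1,3),r["rvec"].astype(float),r["t"],r["intrinsics"].astype(float),None)[0].reshape(-1,2)
def big(m,roi):
    x0,y0,x1,y1=roi;k=np.zeros_like(m);k[y0:y1,x0:x1]=m[y0:y1,x0:x1]
    c,_=cv2.findContours(k,cv2.RETR_EXTERNAL,cv2.CHAIN_APPROX_NONE);return max(c,key=cv2.contourArea)
E
python3 - <<'E'
from h import *
T=load("top0");im=T["pixels"];hsv=cv2.cvtColor(im,cv2.COLOR_RGB2HSV);V=hsv[...,2];
print("V around stand");print(V[190:226:2,384:422:2])
# cover
print("row200",im[200,220:310:4].tolist())
blk=((V<35)*255).astype(np.uint8);c=big(blk,(384,192,422,226));print("blk",cv2.minAreaRect(c),cv2.contourArea(c))
print("blk z88",cast(T,cv2.boxPoints(cv2.minAreaRect(c)),88).round(1).tolist())
st=((V<100)*255).astype(np.uint8);c=big(st,(384,190,424,228));print("stand",cv2.minAreaRect(c));print(cast(T,cv2.boxPoints(cv2.minAreaRect(c)),36).round(1).tolist())
E
```

```text
V around stand
[[141 142 140 141 140 135 139 143 133 134 130 134 132 136 137 137 135 135
  136]
 [142 141 142 135 134 130 135 141 137 137 137 137 136 136 138 138 141 138
  140]
 [142 142 142 136 132 136 139 137 136 139 137 141 140 139 139 140 135 134
  130]
 [140 140 138 118 111 111 111 112 111 110 109 110 111 112 110 112 120 132
  127]
 [137 140 112  72  86  87  87  87  84  68  42  53  83  86  85  85 119 137
  137]
 [140 141  98  65  86  86  86  86  66  30  27  23  70  84  86  87 121 137
  138]
 [141 137  91  64  85  88  86  71  22  14  25  22  39  80  85  88 124 139
  137]
 [141 133  90  56  86  87  86  68  20   6   8  28  22  55  84  86 122 132
  130]
 [140 136  96  56  86  88  88 103  75  16  12  20  28  32  75  86 114 134
  136]
 [140 139 100  58  87  87  85 108 110  31   9  10  27  20  53  85 120 138
  137]
 [138 137  97  56  86  87  83 105 120  73  10   5  21  25  29  77 109 138
  141]
 [134 131 106  52  86  87  89  88 116 107  37   3   8  16  51  81 104 140
  140]
 [134 138 128  60  86  87  88  88  87  90  60  13  13  42  80  84 102 139
  137]
 [137 136 129  62  87  88  86  8
[... 417 characters left out ...]
154, 158, 140], [149, 147, 131], [146, 140, 125], [139, 133, 120], [116, 108, 97], [147, 136, 123], [152, 141, 128], [151, 154, 137], [153, 156, 139], [154, 157, 140], [150, 146, 132], [134, 128, 116], [137, 128, 116], [129, 122, 109], [127, 119, 107], [132, 125, 113], [149, 150, 135], [114, 114, 98], [114, 118, 90], [132, 137, 105], [132, 138, 105]]
blk ((405.929931640625, 207.03822326660156), (16.919443130493164, 8.300103187561035), 61.38954162597656) 110.0
blk z88 [[540.6, -208.5, 88.0], [549.7, -226.1, 88.0], [514.0, -242.9, 88.0], [505.0, -225.4, 88.0]]
stand ((402.0, 209.5), (25.0, 28.0), 90.0)
[[562.0, -193.7, 36.0], [560.5, -263.2, 36.0], [497.9, -259.3, 36.0], [499.3, -190.5, 36.0]]
```

```bash
cat >> h.py <<'E'
def up(ch,roi,k=8):
    x0,y0,x1,y1=roi;a=cv2.resize(ch[y0:y1,x0:x1].astype(np.float32),None,fx=k,fy=k,interpolation=cv2.INTER_CUBIC)
    return a,lambda p:(np.atleast_2d(np.array(p,float)).reshape(-1,2)+.5)/k-.5+[x0,y0]
def bigc(m):
    c,_=cv2.findContours(m.astype(np.uint8),cv2.RETR_EXTERNAL,cv2.CHAIN_APPROX_NONE);return max(c,key=cv2.contourArea)
E
python3 - <<'E'
from h import *
T=load("top0");im=T["pixels"];V=im.max(2);B=cv2.GaussianBlur(im[...,2],(0,0),.7)
def cr(p,t):
    p=p.astype(float);return [round(i+(t-p[i])/(p[i+1]-p[i]),2) for i in range(len(p)-1) if (p[i]-t)*(p[i+1]-t)<0]
print("cols",[384+v for v in cr(V[216:221,384:424].mean(0),111)],[384+v for v in cr(V[216:221,384:424].mean(0),72)])
print("rows",[186+v for v in cr(V[186:232,393:398].mean(1),111)])
a,f=up(V,(384,190,424,228));m=a<48;m[:, :8*7+4]=0
c=bigc(m);r=cv2.minAreaRect(c);b=f(cv2.boxPoints(r));print("handle",b.round(2).tolist(),cast(T,b,88).round(1)[:,:2].tolist())
a,f=up(B,(215,165,315,245),4);m=cv2.morphologyEx((a>117).astype(np.uint8),cv2.MORPH_OPEN,np.ones((41,41)))
m=cv2.morphologyEx((a>117).astype(np.uint8),cv2.MORPH_CLOSE,np.ones((61,61)));m=cv2.morphologyEx(m,cv2.MORPH_OPEN,np.ones((101,101)))
b=f(cv2.boxPoints(cv2.minAreaRect(bigc(m))));print("cover px",b.round(2).tolist());w=cast(T,b,60)[:,:2];print(w.round(1).tolist(),w.mean(0),[np.linalg.norm(w[i]-w[i-1]).round(1) for i in range(4)])
for roi in((230,192,257,224),(267,187,296,220)):
    a,f=up(B,roi);m=(a<96);cs=bigc(m);e=cv2.fitEllipse(cs);p=f(e[0]);print("ring",p,np.array(e[1])/8,cast(T,p,66).round(1))
    print(im[roi[1]:roi[3]:1,roi[0]:roi[2],2][6:27,4:25])
E
```

```text
cols [np.float64(388.55), np.float64(416.54)] [np.float64(389.68), np.float64(390.87), np.float64(408.4)]
rows [np.float64(195.98), np.float64(222.79)]
handle [[397.4, 201.19], [405.76, 196.67], [414.47, 212.82], [406.1, 217.33]] [[541.6, -206.5], [552.0, -226.8], [513.2, -244.8], [502.9, -224.7]]
cover px [[223.73, 186.92], [293.07, 179.36], [297.95, 224.04], [228.6, 231.6]]
[[591.3, 211.9], [606.6, 41.0], [495.8, 29.9], [480.9, 197.1]] [543.64474145 119.97633277] [np.float64(111.4), np.float64(171.5), np.float64(111.4), np.float64(167.9)]
ring [[242.91315746 207.88094711]] [15.36450577 15.65662766] [[537.  162.3  66. ]]
[[137 135 135 132 133 133 135 136 132 128 130 134 136 134 129 127 127 128
  132 135 140]
 [137 128 121 118 120 125 132 128 122 120 121 126 128 130 129 128 128 127
  129 131 136]
 [136 132 125 123 119 121 120 108  95  95  97 105 114 119 123 127 128 127
  128 129 127]
 [132 131 129 122 108  98  95  82  76  74  72  77  82  90 109 124 127 126
  128 125 119]
 [130 130 123 105  85  79  88  95  97  94  92  85  76  75  89 113 125 127
  129 126 118]
 [131 125 109  86  81  92
[... 2652 characters left out ...]
0  80  89  99 106 107  95  94 101  95  84  66  60  67  94 121
  130 131 129]
 [131 129 111  86  78  88  89  81  75  85  88  73  65  65  65  86 114 127
  133 132 129]
 [132 132 124 110  91  82  84  78  69  72  83  77  62  62  79 108 125 132
  132 131 128]
 [133 134 132 128 118  99  89  82  72  67  73  75  74  85 107 125 131 133
  134 133 131]
 [134 134 134 132 131 125 119 108  92  86  90 100 113 121 127 132 131 129
  132 135 137]
 [136 134 134 133 134 134 133 129 121 116 115 121 129 134 136 131 128 125
  127 137 141]
 [136 133 132 129 130 133 136 137 130 124 119 119 126 136 139 138 137 135
  136 141 141]
 [136 133 126 119 119 126 136 140 138 134 133 133 136 140 142 141 142 141
  141 143 142]]
```

```bash
cat >> h.py <<'E'
def go(x,y,z,yaw):
    """turn about tool z, then shift (cm) in the turned tool frame"""
    from cell import arm
    o=arm.get_obs();R=o["eef_rot"];cy=np.arctan2(R[1,0],R[0,0]);wz=(cy-yaw+np.pi)%(2*np.pi)-np.pi
    R2=R@cv2.Rodrigues(np.array([0,0,wz]))[0];d=R2.T@(np.array([x,y,z])-o["tool_pos"])/10
    print("wz %.4f shift cm"%wz,d.round(3),"| t %.2f pos"%o["time_s"],o["tool_pos"].round(2),"yaw %.4f"%cy,"F",o["force"].round(2),"M",o["ft_torque"].round(3),"w %.2f g %.1f"%(o["gripper_width"],o["grip_force"]))
E
python3 - <<'E'
from h import *
T=load("top0");S=load("scene0")
print("hole",cast(T,[403.5,209.1],36))
print("proj in scene: key top,grip,hole", proj(S,[[531,-228.8,88],[531,-228.8,64],[531,-228.8,36]]).round(1))
im=S["pixels"];V=im.max(2)
m=(V<38)&(im[...,0]<45);c=big((m*255).astype(np.uint8),(355,155,400,200));x,y,w,h=cv2.boundingRect(c);print("scene blk",x,y,w,h,cv2.minAreaRect(c))
print("scene locks pred",proj(S,[[548.7,72.2,76],[537,162.3,74]]).round(1))
go(531,-228.8,150,0.434)
E
```

```text
hole [[ 530.64600618 -230.44895918   36.        ]]
proj in scene: key top,grip,hole [[373.5 165. ]
 [373.1 172.4]
 [372.6 180.8]]
scene blk 366 165 14 16 ((372.5, 172.5), (15.0, 13.0), 90.0)
scene locks pred [[303.5 206.3]
 [282.  223.8]]
wz -0.1572 shift cm [ 47.939 -16.111  10.289] | t 0.10 pos [ 163.84 -576.7   252.54] yaw 0.2768 F [-0.32  0.34  0.4 ] M [ 0.035  0.021 -0.018] w 85.60 g 0.0
```

Call:
jog_arm:
  targets:
    - [0, 0, 0, 0, 0, 0, -0.157]
    - [0, 4, -1.35, 0.5, 0, 0, 0]
    - [0, 4, -1.35, 0.5, 0, 0, 0]
    - [0, 4, -1.35, 0.5, 0, 0, 0]
    - [0, 4, -1.35, 0.5, 0, 0, 0]
    - [0, 4, -1.35, 0.5, 0, 0, 0]
    - [0, 4, -1.35, 0.5, 0, 0, 0]
    - [0, 4, -1.35, 1, 0, 0, 0]
    - [0, 4, -1.35, 1, 0, 0, 0]
    - [0, 4, -1.35, 1, 0, 0, 0]
    - [0, 4, -1.35, 1, 0, 0, 0]
    - [0, 4, -1.35, 1, 0, 0, 0]
    - [0, 0, 0, 1, 0, 0, 0]
    - [0, 0, 0, 0, 0, 0, 0]
    - [0, 0, 0, 0, 0, 0, 0]

```text
time_s: 1.98
tool_pos: [500.1, -258.2, 163.4]
eef_rot: [[0.908, 0.419, -0.0], [0.419, -0.908, -0.0], [-0.0, -0.0, -1.0]]
force: [-0.1, -0.4, -0.3]
gripper_width: 85.4
grip_force: 0.0
```

```bash
python3 -c "
from h import *
go(531,-229.3,67,0.434)"
```

```text
wz -0.0015 shift cm [ 4.025 -1.323  9.643] | t 1.98 pos [ 500.08 -258.22  163.44] yaw 0.4325 F [-0.07 -0.36 -0.26] M [ 0.029 -0.023 -0.051] w 85.39 g 0.0
```

Call:
jog_arm:
  targets:
    - [0, 2, -0.66, 1, 0, 0, 0]
    - [0, 2.02, -0.66, 1, 0, 0, 0]
    - [0, 0, 0, 1, 0, 0, 0]
    - [0, 0, 0, 1.2, 0, 0, 0]
    - [0, 0, 0, 1.2, 0, 0, 0]
    - [0, 0, 0, 1.2, 0, 0, 0]
    - [0, 0, 0, 1.2, 0, 0, 0]
    - [0, 0, 0, 1.2, 0, 0, 0]
    - [0, 0, 0, 0.6, 0, 0, 0]
    - [0, 0, 0, 0, 0, 0, 0]
    - [0, 0, 0, 0, 0, 0, 0]

```text
time_s: 3.35
tool_pos: [532.1, -228.7, 67.7]
eef_rot: [[0.907, 0.42, 0.001], [0.42, -0.907, -0.0], [0.0, 0.001, -1.0]]
force: [1.0, -0.9, 0.0]
gripper_width: 85.7
grip_force: 0.0
```

Call:
jog_arm:
  targets:
    - [0.5, 0, 0, 0, 0, 0, 0]
    - [0.6, 0, 0, 0, 0, 0, 0]
    - [0.7, 0, 0, 0, 0, 0, 0]
    - [0.75, 0, 0, 0, 0, 0, 0]
    - [0.8, 0, 0, 0, 0, 0, 0]
    - [0.85, 0, 0, 0, 0, 0, 0]
    - [0.9, 0, 0, 0, 0, 0, 0]
    - [1, 0, 0, 0, 0, 0, 0]
    - [1, 0, 0, 0, 0, 0, 0]
    - [1, 0, 0, 0, 0, 0, 0]
    - [1, 0, 0, 0, 0, 0, 0]
  grip_force: 30

```text
time_s: 4.72
tool_pos: [531.9, -228.8, 67.5]
eef_rot: [[0.907, 0.42, 0.0], [0.42, -0.907, -0.001], [0.0, 0.001, -1.0]]
force: [0.9, -2.7, 2.3]
gripper_width: 13.4
grip_force: 29.6
```

```bash
python3 - <<'E'
from h import *
from cell import arm
go(531,-229.3,67,0.434)
a=[]
for n,(x0,y0,x1,y1) in(("scene",(330,120,430,220)),("top",(360,160,460,260))):
    r=arm.read_camera(n);a.append(cv2.resize(r["pixels"][y0:y1,x0:x1,::-1],(400,400),interpolation=cv2.INTER_CUBIC))
cv2.imwrite("pics/g1.png",np.hstack(a))
E
```

```text
wz -0.0002 shift cm [-0.105  0.002  0.049] | t 4.72 pos [ 531.94 -228.84   67.49] yaw 0.4338 F [ 0.9  -2.74  2.29] M [-0.501 -0.098  0.055] w 13.37 g 29.6
```

View pics/g1.png

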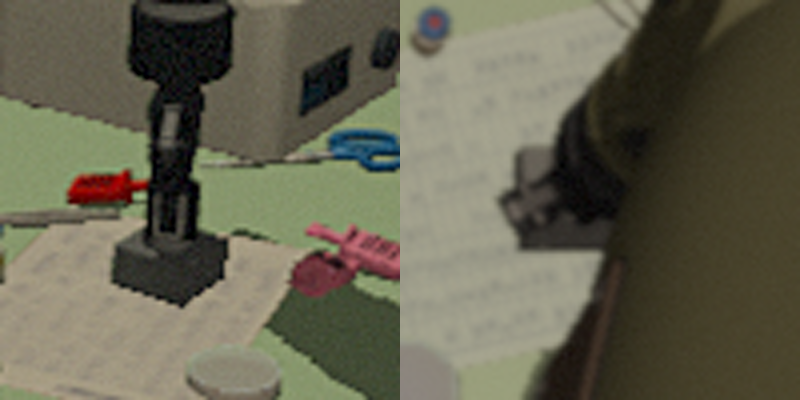

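The key is gripped (13.4 mm width), and the dish hasn't moved. The pink/red look-alikes, which were standing precariously, now lie on the bench away from the work. My path passed at least 60 mm above them. I'll lift straight up.

Call:
jog_arm:
  targets:
    - [1, 0, 0, 0, 0, 0, 0]
    - [1, 0, 0, -0.5, 0, 0, 0]
    - [1, 0, 0, -0.8, 0, 0, 0]
    - [1, 0, 0, -1, 0, 0, 0]
    - [1, 0, 0, -1, 0, 0, 0]
    - [1, 0, 0, -1, 0, 0, 0]
    - [1, 0, 0, -1.5, 0, 0, 0]
    - [1, 0, 0, -1.5, 0, 0, 0]
    - [1, 0, 0, -1.5, 0, 0, 0]
    - [1, 0, 0, -1.2, 0, 0, 0]
    - [1, 0, 0, 0, 0, 0, 0]
    - [1, 0, 0, 0, 0, 0, 0]
  grip_force: 60

```text
time_s: 6.32
tool_pos: [531.5, -228.5, 166.9]
eef_rot: [[0.907, 0.42, -0.001], [0.42, -0.907, 0.0], [-0.0, -0.001, -1.0]]
force: [0.0, 0.1, -1.9]
gripper_width: 13.4
grip_force: 59.0
```

```bash
python3 - <<'E'
from h import *
go(548.7,72.2,165,0.05)
E
```

```text
wz 0.3838 shift cm [  3.226 -29.943   0.194] | t 6.33 pos [ 531.45 -228.47  166.87] yaw 0.4338 F [ 0.02  0.07 -1.95] M [-0.007 -0.034  0.018] w 13.45 g 59.0
```

Call:
jog_arm:
  targets:
    - [1, 0, 0, 0, 0, 0, 0.128]
    - [1, 0, 0, 0, 0, 0, 0.128]
    - [1, 0, 0, 0, 0, 0, 0.128]
    - [1, 0.32, -3, 0, 0, 0, 0]
    - [1, 0.32, -3, 0, 0, 0, 0]
    - [1, 0.32, -3, 0, 0, 0, 0]
    - [1, 0.32, -3, 0, 0, 0, 0]
    - [1, 0.32, -3, 0, 0, 0, 0]
    - [1, 0.32, -3, 0, 0, 0, 0]
    - [1, 0.32, -3, 0, 0, 0, 0]
    - [1, 0.32, -3, 0, 0, 0, 0]
    - [1, 0.32, -3, 0, 0, 0, 0]
    - [1, 0.32, -2.9, 0, 0, 0, 0]
    - [1, 0, 0, 0.8, 0, 0, 0]
    - [1, 0, 0, 0.8, 0, 0, 0]
    - [1, 0, 0, 0, 0, 0, 0]
    - [1, 0, 0, 0, 0, 0, 0]

```text
time_s: 8.45
tool_pos: [549.9, 50.2, 151.4]
eef_rot: [[0.997, 0.081, -0.002], [0.081, -0.997, 0.018], [-0.0, -0.018, -1.0]]
force: [-0.3, -0.2, -2.1]
gripper_width: 13.1
grip_force: 58.8
```

```bash
python3 - <<'E'
from h import *
from cell import arm
go(548.7,72.2,140,0.05)
a=[]
for n,(x0,y0,x1,y1) in(("scene",(255,150,335,230)),("top",(250,165,330,245))):
    r=arm.read_camera(n);np.savez(n+"1.npz",**r);a.append(cv2.resize(r["pixels"][y0:y1,x0:x1,::-1],(400,400),interpolation=cv2.INTER_CUBIC))
cv2.imwrite("pics/l1.png",np.hstack(a))
E
```

```text
wz 0.0312 shift cm [-0.012 -2.185  1.18 ] | t 8.45 pos [549.93  50.18 151.39] yaw 0.0812 F [-0.33 -0.17 -2.08] M [-0.079 -0.03  -0.018] w 13.14 g 58.8
```

View pics/l1.png

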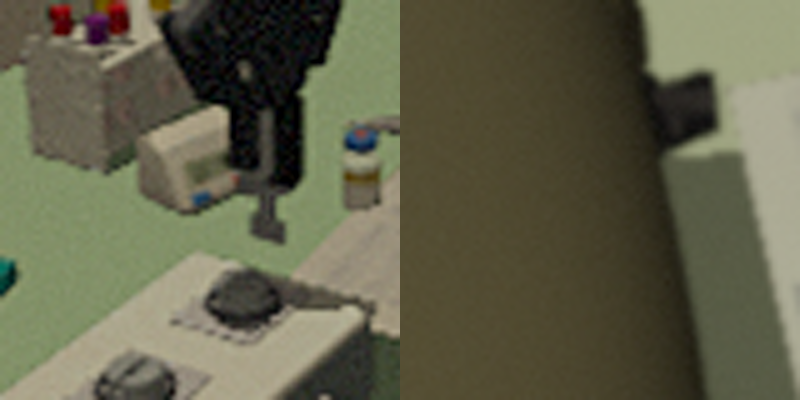

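The blade hangs straight in the gripper with its tip just short of the lock. The move fell 22 mm short, so I'll correct position, yaw and the small tilt.

Call:
jog_arm:
  targets:
    - [1, 0, 0, 0, 0, 0, 0]
    - [1, 0, 0, 0, -0.018, 0, 0.031]
    - [1, 0, -1.1, 0, 0, 0, 0]
    - [1, 0, -1.09, 0, 0, 0, 0]
    - [1, 0, 0, 0, 0, 0, 0]
    - [1, 0, 0, 0, 0, 0, 0]
    - [1, 0, 0, 0, 0, 0, 0]

```text
time_s: 9.43
tool_pos: [550.0, 51.6, 151.7]
eef_rot: [[0.997, 0.083, -0.002], [0.083, -0.996, 0.018], [-0.001, -0.019, -1.0]]
force: [0.2, -0.3, -1.2]
gripper_width: 13.6
grip_force: 58.8
```

```bash
python3 - <<'E'
from h import *
from cell import arm
go(548.7,72.2,140,0.05);print(arm.get_obs()["eef_rot"].round(4))
S0=load("scene0");
r=arm.read_camera("scene");np.savez("scene2.npz",**r);S=load("scene2");o=arm.get_obs();p=o["tool_pos"]+o["eef_rot"]@[0,0,61.5];e=o["eef_rot"][:,0]*10
print("tip pred",p,proj(S,[p,p+e,p-e]).round(2))
a=[cv2.resize(s["pixels"][170:220,280:330,::-1],(400,400),interpolation=cv2.INTER_CUBIC) for s in(S,S0)]
cv2.imwrite("pics/l2.png",np.hstack(a))
E
```

```text
wz 0.0336 shift cm [-0.021 -2.043  1.211] | t 9.43 pos [549.96  51.59 151.73] yaw 0.0836 F [ 0.18 -0.29 -1.22] M [-0.     0.02  -0.013] w 13.58 g 58.8
[[ 9.965e-01  8.340e-02 -2.100e-03]
 [ 8.350e-02 -9.963e-01  1.850e-02]
 [-6.000e-04 -1.860e-02 -9.998e-01]]
tip pred [549.83353745  52.69698443  90.2490586 ] [[307.99 198.18]
 [304.72 197.19]
 [311.28 199.19]]
```

View pics/l2.png

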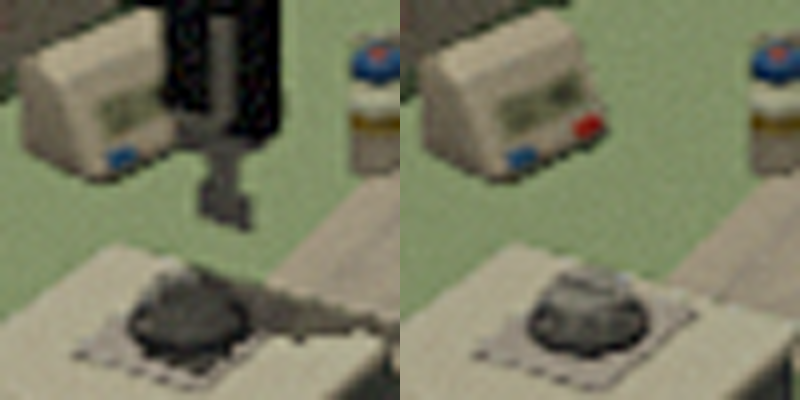

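```bash
python3 - <<'E'
from cell import arm
o=arm.get_obs();print(o["joint_positions"],o["tau"].round(1),o["force"],o["ft_torque"])
E
```

```text
[ 0.08308233  0.28732949 -0.32234008  0.96172     0.01859259  3.14112408] [  0.  -50.4  31.9   0.    0.1   0. ] [ 0.02000095 -0.23166078 -1.28852896] [-0.06866567 -0.05453814  0.00922871]
```

Joint 6 is at its range limit. The key is symmetric, so I'll turn the tool half a turn back, which leaves room for the clockwise quarter turn.

Call:
jog_arm:
  targets:
    - [1, 0, 0, -0.5, 0, 0, -0.18]
    - [1, 0, 0, -0.5, 0, 0, -0.183]
    - [1, 0, 0, 0, 0, 0, -0.183]
    - [1, 0, 0, 0, 0, 0, -0.183]
    - [1, 0, 0, 0, 0, 0, -0.183]
    - [1, 0, 0, 0, 0, 0, -0.183]
    - [1, 0, 0, 0, 0, 0, -0.183]
    - [1, 0, 0, 0, 0, 0, -0.183]
    - [1, 0, 0, 0, 0, 0, -0.183]
    - [1, 0, 0, 0, 0, 0, -0.183]
    - [1, 0, 0, 0, 0, 0, -0.183]
    - [1, 0, 0, 0, 0, 0, -0.183]
    - [1, 0, 0, 0, 0, 0, -0.183]
    - [1, 0, 0, 0, 0, 0, -0.183]
    - [1, 0, 0, 0, 0, 0, -0.183]
    - [1, 0, 0, 0, 0, 0, -0.183]
    - [1, 0, 0, 0, 0, 0, -0.183]
    - [1, 0, 0, 0, 0, 0, 0]
    - [1, 0, 0, 0, 0, 0, 0]

```text
time_s: 11.85
tool_pos: [550.0, 51.3, 161.8]
eef_rot: [[-0.999, -0.047, -0.002], [-0.047, 0.999, 0.018], [0.001, 0.019, -1.0]]
force: [0.0, 0.1, -0.9]
gripper_width: 13.0
grip_force: 58.8
```

```bash
cat >> h.py <<'E'
def st(x,y,z,yaw):
    from cell import arm
    go(x,y,z,yaw);o=arm.get_obs();R=o["eef_rot"]
    print("z-axis",R[:,2].round(4),"level: wx %.4f wy %.4f"%tuple((lambda v:(v[0],v[1]))(np.cross([0,0,1],R.T@[0,0,-1]))),"q",o["joint_positions"].round(3),"tip",(o["tool_pos"]+R@[0,0,61.5]).round(2))
E
python3 -c "
from h import *
st(548.7,72.2,151,0.05+np.pi)"
```

```text
wz -0.0031 shift cm [0.025 2.073 1.114] | t 11.85 pos [550.01  51.31 161.75] yaw -3.0947 F [ 0.02  0.12 -0.92] M [-0.025 -0.044 -0.009] w 13.04 g 58.8
z-axis [-0.0021  0.0185 -0.9998] level: wx 0.0186 wy -0.0012 q [ 0.083  0.279 -0.309  0.983  0.019  0.036] tip [549.88  52.45 100.26]
```

Call:
jog_arm:
  targets:
    - [1, 0, 0, 0, 0.0186, -0.001, 0]
    - [1, 0, 0.7, 0, 0, 0, 0]
    - [1, 0, 0.7, 0, 0, 0, 0]
    - [1, 0, 0.67, 0, 0, 0, 0]
    - [1, 0, 0, 0.6, 0, 0, 0]
    - [1, 0, 0, 0.6, 0, 0, 0]
    - [1, 0, 0, 0.5, 0, 0, 0]
    - [1, 0, 0, 0, 0, 0, 0]
    - [1, 0, 0, 0, 0, 0, 0]
    - [1, 0, 0, 0, 0, 0, 0]

```text
time_s: 13.1
tool_pos: [549.2, 72.0, 145.0]
eef_rot: [[-0.999, -0.05, 0.0], [-0.05, 0.999, 0.0], [-0.0, 0.0, -1.0]]
force: [0.2, 0.5, -1.6]
gripper_width: 13.4
grip_force: 58.8
```

```bash
python3 - <<'E'
from h import *
from cell import arm
st(548.7,72.2,143.5,0.05+np.pi)
a=[]
r=arm.read_camera("scene");np.savez("scene3.npz",**r);S=load("scene3");o=arm.get_obs();p=o["tool_pos"]+o["eef_rot"]@[0,0,61.5];e=o["eef_rot"][:,0]*10
print("tip pred",proj(S,[p,p+e,p-e]).round(2))
cv2.imwrite("pics/l3.png",np.hstack([cv2.resize(s["pixels"][175:225,280:330,::-1],(400,400),interpolation=cv2.INTER_CUBIC) for s in(S,load("scene0"))]))
E
```

```text
wz -0.0002 shift cm [0.045 0.024 0.147] | t 13.10 pos [549.16  71.98 144.97] yaw -3.0918 F [ 0.25  0.46 -1.63] M [-0.061 -0.013  0.001] w 13.45 g 58.8
z-axis [ 2.e-04  0.e+00 -1.e+00] level: wx 0.0000 wy 0.0002 q [ 0.13   0.295 -0.329  0.947 -0.     0.081] tip [549.17  71.98  83.47]
tip pred [[303.26 203.6 ]
 [306.49 204.71]
 [300.07 202.52]]
```

View pics/l3.png

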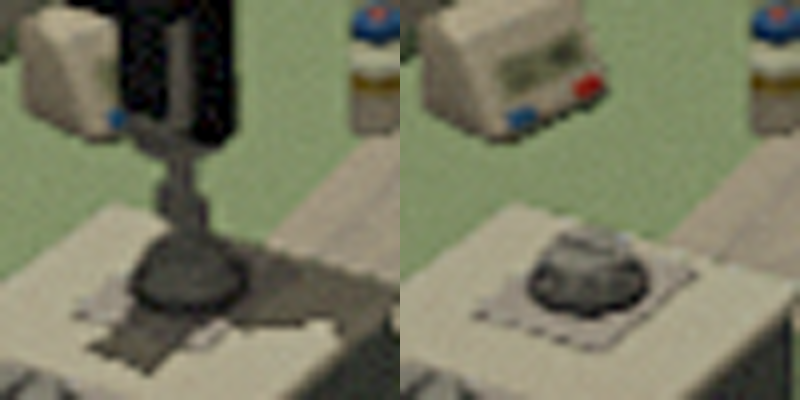

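The tip is now right over the head at about (303,204), matching the lock at (303.7,206). I'll lower it by feel.

Call:
jog_arm:
  targets:
    - [1, 0, 0.02, 0.3, 0, 0, 0]
    - [1, 0, 0, 0.3, 0, 0, 0]
    - [1, 0, 0, 0, 0, 0, 0]
    - [1, 0, 0, 0, 0, 0, 0]

```text
time_s: 13.65
tool_pos: [548.9, 72.2, 138.7]
eef_rot: [[-0.999, -0.05, -0.0], [-0.05, 0.999, -0.0], [0.0, -0.0, -1.0]]
force: [0.8, -0.4, -0.5]
gripper_width: 13.4
grip_force: 58.8
```

Call:
jog_arm:
  targets:
    - [1, 0, 0, 0.1, 0, 0, 0]
    - [1, 0, 0, 0.1, 0, 0, 0]
    - [1, 0, 0, 0, 0, 0, 0]
    - [1, 0, 0, 0, 0, 0, 0]

```text
time_s: 14.15
tool_pos: [548.9, 72.2, 136.7]
eef_rot: [[-0.999, -0.05, -0.0], [-0.05, 0.999, -0.0], [0.0, -0.0, -1.0]]
force: [-0.4, -0.8, -2.1]
gripper_width: 13.2
grip_force: 58.8
```

Call:
jog_arm:
  targets:
    - [1, 0, 0, 0.1, 0, 0, 0]
    - [1, 0, 0, 0, 0, 0, 0]
    - [1, 0, 0, 0, 0, 0, 0]

```text
time_s: 14.52
tool_pos: [549.0, 72.1, 135.7]
eef_rot: [[-0.999, -0.05, -0.0], [-0.05, 0.999, -0.0], [0.0, -0.0, -1.0]]
force: [0.7, -0.4, -1.4]
gripper_width: 13.6
grip_force: 58.8
```

Call:
jog_arm:
  targets:
    - [1, 0, 0, 0.1, 0, 0, 0]
    - [1, 0, 0, 0, 0, 0, 0]
    - [1, 0, 0, 0, 0, 0, 0]

```text
time_s: 14.9
tool_pos: [549.0, 72.2, 134.7]
eef_rot: [[-0.999, -0.05, -0.0], [-0.05, 0.999, -0.0], [0.0, -0.0, -1.0]]
force: [0.2, -0.9, -1.0]
gripper_width: 13.3
grip_force: 58.8
```

The tip is below the head's top with no load, so the blade seems to be in the slot. Continuing down.

Call:
jog_arm:
  targets:
    - [1, 0, 0, 0.1, 0, 0, 0]
    - [1, 0, 0, 0.1, 0, 0, 0]
    - [1, 0, 0, 0, 0, 0, 0]
    - [1, 0, 0, 0, 0, 0, 0]

```text
time_s: 15.4
tool_pos: [549.0, 72.1, 132.7]
eef_rot: [[-0.999, -0.05, -0.0], [-0.05, 0.999, -0.0], [0.0, -0.0, -1.0]]
force: [0.8, -2.3, -1.1]
gripper_width: 13.4
grip_force: 58.8
```

Call:
jog_arm:
  targets:
    - [1, 0, 0, 0.1, 0, 0, 0]
    - [1, 0, 0, 0, 0, 0, 0]
    - [1, 0, 0, 0, 0, 0, 0]

```text
time_s: 15.78
tool_pos: [549.0, 72.1, 131.7]
eef_rot: [[-0.999, -0.05, -0.0], [-0.05, 0.999, -0.0], [0.0, -0.0, -1.0]]
force: [1.2, -3.2, -1.2]
gripper_width: 13.4
grip_force: 58.9
```

Call:
jog_arm:
  targets:
    - [1, 0, 0, 0.1, 0, 0, 0]
    - [1, 0, 0, 0, 0, 0, 0]
    - [1, 0, 0, 0, 0, 0, 0]

```text
time_s: 16.15
tool_pos: [549.0, 72.2, 131.0]
eef_rot: [[-0.999, -0.05, 0.0], [-0.05, 0.999, -0.0], [-0.0, -0.0, -1.0]]
force: [0.1, -3.6, 2.0]
gripper_width: 13.5
grip_force: 59.3
```

Call:
jog_arm:
  targets:
    - [1, 0, -0.05, 0.1, 0, 0, 0]
    - [1, 0, 0, 0.1, 0, 0, 0]
    - [1, 0, 0, 0, 0, 0, 0]
    - [1, 0, 0, 0, 0, 0, 0]

```text
time_s: 16.65
tool_pos: [549.1, 72.1, 128.9]
eef_rot: [[-0.999, -0.05, 0.0], [-0.05, 0.999, 0.001], [-0.0, 0.001, -1.0]]
force: [-0.0, -1.3, 4.9]
gripper_width: 13.3
grip_force: 59.7
```

```bash
python3 -c "
from h import *
st(548.7,72.2,125.8,0.05+np.pi)"
```

```text
wz 0.0001 shift cm [0.039 0.016 0.313] | t 16.65 pos [549.1   72.06 128.93] yaw -3.0915 F [-0.04 -1.26  4.93] M [-0.126  0.219 -0.002] w 13.35 g 59.7
z-axis [ 1.e-04  6.e-04 -1.e+00] level: wx 0.0006 wy 0.0002 q [ 0.13   0.309 -0.349  0.912  0.001  0.08 ] tip [549.11  72.1   67.43]
```

Call:
jog_arm:
  targets:
    - [1, 0, 0, 0.1, 0, 0, 0]
    - [1, 0, 0, 0.1, 0, 0, 0]
    - [1, 0, 0, 0.11, 0, 0, 0]
    - [1, 0, 0, 0, 0, 0, 0]
    - [1, 0, 0, 0, 0, 0, 0]

```text
time_s: 17.27
tool_pos: [549.1, 72.0, 126.1]
eef_rot: [[-0.999, -0.05, 0.0], [-0.05, 0.999, 0.001], [-0.0, 0.001, -1.0]]
force: [-1.6, -1.5, 7.8]
gripper_width: 13.4
grip_force: 60.2
```

Call:
jog_arm:
  targets:
    - [1, 0, 0, 0, 0, 0, 0.08]
    - [1, 0, 0, 0, 0, 0, 0.08]
    - [1, 0, 0, 0, 0, 0, 0.08]
    - [1, 0, 0, 0, 0, 0, 0.08]
    - [1, 0, 0, 0, 0, 0, 0]
    - [1, 0, 0, 0, 0, 0, 0]

```text
time_s: 18.02
tool_pos: [549.2, 71.8, 126.1]
eef_rot: [[-0.964, 0.267, 0.001], [0.267, 0.964, 0.0], [-0.0, 0.0, -1.0]]
force: [-1.2, -1.0, 8.4]
gripper_width: 13.6
grip_force: 60.2
```

```bash
python3 -c "
from h import *
st(548.7,72.2,125.8,0.09-1.56+np.pi)"
```

```text
wz 1.2000 shift cm [ 0.043 -0.048  0.035] | t 18.02 pos [549.22  71.82 126.15] yaw 2.8716 F [-1.17 -0.98  8.37] M [-0.234  0.411  0.041] w 13.57 g 60.2
z-axis [ 5.e-04  1.e-04 -1.e+00] level: wx 0.0003 wy 0.0005 q [ 0.13   0.311 -0.353  0.906  0.     0.4  ] tip [549.25  71.83  64.65]
```

Call:
jog_arm:
  targets:
    - [1, 0, 0, 0, 0, 0, 0.1]
    - [1, 0, 0, 0, 0, 0, 0.1]
    - [1, 0, 0, 0, 0, 0, 0.1]
    - [1, 0, 0, 0, 0, 0, 0.1]
    - [1, 0, 0, 0, 0, 0, 0.1]
    - [1, 0, 0, 0, 0, 0, 0.1]
    - [1, 0, 0, 0, 0, 0, 0.1]
    - [1, 0, 0, 0, 0, 0, 0.1]
    - [1, 0, 0, 0, 0, 0, 0.1]
    - [1, 0, 0, 0, 0, 0, 0.1]
    - [1, 0, 0, 0, 0, 0, 0]
    - [1, 0, 0, 0, 0, 0, 0]

```text
time_s: 19.52
tool_pos: [549.3, 71.8, 126.2]
eef_rot: [[-0.296, 0.955, 0.001], [0.955, 0.296, 0.0], [-0.0, 0.001, -1.0]]
force: [-1.7, -0.2, 7.8]
gripper_width: 13.4
grip_force: 60.2
```

```bash
python3 -c "
from h import *
st(549.2,71.9,125.8,0.09-1.56+np.pi)"
```

```text
wz 0.2000 shift cm [ 0.011 -0.013  0.038] | t 19.52 pos [549.34  71.8  126.18] yaw 1.8716 F [-1.7  -0.16  7.84] M [-0.298  0.313  0.044] w 13.39 g 60.2
z-axis [ 7.e-04  1.e-04 -1.e+00] level: wx 0.0007 wy 0.0001 q [ 0.13   0.312 -0.353  0.906  0.     1.4  ] tip [549.39  71.81  64.68]
```

Call:
jog_arm:
  targets:
    - [1, 0, 0, 0, 0, 0, 0.08]
    - [1, 0, 0, 0, 0, 0, 0.08]
    - [1, 0, 0, 0, 0, 0, 0.03]
    - [1, 0, 0, 0, 0, 0, 0]
    - [1, 0, 0, 0, 0, 0, 0]

```text
time_s: 20.15
tool_pos: [549.3, 71.8, 126.2]
eef_rot: [[-0.111, 0.994, 0.001], [0.994, 0.111, 0.0], [0.0, 0.001, -1.0]]
force: [-1.3, -1.3, 7.1]
gripper_width: 13.4
grip_force: 60.2
```

```bash
python3 -c "
from h import *
st(549.2,71.9,125.8,0.09-1.56+np.pi)"
```

```text
wz 0.0100 shift cm [ 0.012 -0.013  0.036] | t 20.15 pos [549.35  71.79 126.16] yaw 1.6816 F [-1.28 -1.31  7.1 ] M [-0.297  0.357  0.069] w 13.36 g 60.2
z-axis [ 7.e-04  1.e-04 -1.e+00] level: wx 0.0007 wy -0.0000 q [ 0.13   0.312 -0.353  0.906  0.     1.59 ] tip [549.39  71.8   64.66]
```

Call:
jog_arm:
  targets:
    - [1, 0, 0, 0, 0, 0, 0.03]
    - [1, 0, 0, 0, 0, 0, 0]
    - [1, 0, 0, 0, 0, 0, 0]

```text
time_s: 20.52
tool_pos: [549.4, 71.8, 126.2]
eef_rot: [[-0.081, 0.997, 0.001], [0.997, 0.081, 0.0], [0.0, 0.001, -1.0]]
force: [-2.2, -2.1, 7.1]
gripper_width: 13.1
grip_force: 60.2
```

```bash
python3 -c "
from h import *
st(549.2,71.9,125.8,0.09-1.56+np.pi)"
```

```text
wz -0.0200 shift cm [ 0.014 -0.016  0.041] | t 20.52 pos [549.38  71.78 126.21] yaw 1.6516 F [-2.19 -2.1   7.13] M [-0.254  0.357  0.025] w 13.12 g 60.2
z-axis [ 8.e-04  1.e-04 -1.e+00] level: wx 0.0008 wy -0.0000 q [ 0.13   0.311 -0.353  0.906 -0.     1.62 ] tip [549.43  71.79  64.71]
```

Torque is still only the friction level. Small steps on to the stop.

Call:
jog_arm:
  targets:
    - [1, 0, 0, 0, 0, 0, 0.03]
    - [1, 0, 0, 0, 0, 0, 0]
    - [1, 0, 0, 0, 0, 0, 0]

```text
time_s: 20.9
tool_pos: [549.3, 71.8, 126.2]
eef_rot: [[-0.051, 0.999, 0.001], [0.999, 0.051, 0.0], [0.0, 0.001, -1.0]]
force: [-1.1, -1.1, 9.1]
gripper_width: 12.9
grip_force: 60.2
```

```bash
python3 -c "
from h import *
go(549.2,71.9,125.8,0.09-1.56+np.pi)"
```

```text
wz -0.0499 shift cm [ 0.009 -0.01   0.037] | t 20.90 pos [549.31  71.82 126.17] yaw 1.6217 F [-1.09 -1.13  9.14] M [-0.243  0.315 -0.011] w 12.88 g 60.2
```

Call:
jog_arm:
  targets:
    - [1, 0, 0, 0, 0, 0, 0.02]
    - [1, 0, 0, 0, 0, 0, 0]
    - [1, 0, 0, 0, 0, 0, 0]

```text
time_s: 21.28
tool_pos: [549.3, 71.8, 126.2]
eef_rot: [[-0.031, 1.0, 0.001], [1.0, 0.031, 0.0], [0.0, 0.001, -1.0]]
force: [-0.7, -1.5, 7.2]
gripper_width: 13.2
grip_force: 60.2
```

```bash
python3 -c "
from h import *
go(549.2,71.9,125.8,0.09-1.56+np.pi)"
```

```text
wz -0.0698 shift cm [ 0.008 -0.012  0.038] | t 21.27 pos [549.32  71.83 126.18] yaw 1.6018 F [-0.67 -1.5   7.21] M [-0.283  0.382  0.145] w 13.24 g 60.2
```

Call:
jog_arm:
  targets:
    - [1, 0, 0, 0, 0, 0, 0.02]
    - [1, 0, 0, 0, 0, 0, 0]
    - [1, 0, 0, 0, 0, 0, 0]

```text
time_s: 21.65
tool_pos: [549.3, 71.8, 126.2]
eef_rot: [[-0.011, 1.0, 0.001], [1.0, 0.011, 0.0], [0.0, 0.001, -1.0]]
force: [-2.2, -0.8, 7.5]
gripper_width: 13.1
grip_force: 60.2
```

```bash
python3 -c "
from h import *
go(549.2,71.9,125.8,0.09-1.56+np.pi)"
```

```text
wz -0.0896 shift cm [ 0.009 -0.013  0.038] | t 21.65 pos [549.34  71.82 126.18] yaw 1.5820 F [-2.19 -0.75  7.48] M [-0.284  0.363  0.186] w 13.11 g 60.2
```

Torque rises at the stop, so I'll ease off slightly and lift.

Call:
jog_arm:
  targets:
    - [1, 0, 0, 0, 0, 0, -0.02]
    - [1, 0, 0, 0, 0, 0, 0]
    - [1, 0, 0, -0.1, 0, 0, 0]
    - [1, 0, 0, -0.1, 0, 0, 0]
    - [1, 0, 0, -0.1, 0, 0, 0]
    - [1, 0, 0, -0.1, 0, 0, 0]
    - [1, 0, 0, 0, 0, 0, 0]
    - [1, 0, 0, 0, 0, 0, 0]

```text
time_s: 22.65
tool_pos: [549.2, 71.8, 129.5]
eef_rot: [[-0.031, 1.0, 0.0], [1.0, 0.031, 0.0], [0.0, 0.0, -1.0]]
force: [1.4, -0.2, 1.0]
gripper_width: 13.7
grip_force: 59.2
```

```bash
python3 -c "
from h import *
go(549.2,71.9,125.8,0.09-1.56+np.pi)"
```

```text
wz -0.0700 shift cm [0.01  0.003 0.372] | t 22.65 pos [549.18  71.8  129.52] yaw 1.6016 F [ 1.41 -0.2   0.99] M [-0.16  -0.378  0.093] w 13.71 g 59.2
```

Call:
jog_arm:
  targets:
    - [1, 0, 0, -0.1, 0, 0, 0]
    - [1, 0, 0, -0.1, 0, 0, 0]
    - [1, 0, 0, -0.2, 0, 0, 0]
    - [1, 0, 0, -0.2, 0, 0, 0]
    - [1, 0, 0, -0.3, 0, 0, 0]
    - [1, 0, 0, -0.5, 0, 0, 0]
    - [1, 0, 0, -1, 0, 0, 0]
    - [1, 0, 0, -1.5, 0, 0, 0]
    - [1, 0, 0, 0, 0, 0, 0]
    - [1, 0, 0, 0, 0, 0, 0]

```text
time_s: 23.9
tool_pos: [549.1, 71.8, 168.8]
eef_rot: [[-0.031, 1.0, 0.0], [1.0, 0.031, 0.0], [0.0, 0.0, -1.0]]
force: [-0.2, 1.2, -0.9]
gripper_width: 13.2
grip_force: 59.6
```

```bash
python3 - <<'E'
from h import *
from cell import arm
st(530.65,-229.5,167,0.434)
r=arm.read_camera("scene");np.savez("scene4.npz",**r);S=load("scene4")
cv2.imwrite("pics/l4.png",np.hstack([cv2.resize(s["pixels"][175:225,280:330,::-1],(400,400),interpolation=cv2.INTER_CUBIC) for s in(S,load("scene0"))]))
E
```

```text
wz 1.1675 shift cm [-14.338  26.558   0.18 ] | t 23.90 pos [549.06  71.75 168.82] yaw 1.6015 F [-0.24  1.23 -0.9 ] M [0.072 0.    0.003] w 13.25 g 59.6
z-axis [ 2.e-04  0.e+00 -1.e+00] level: wx 0.0002 wy -0.0000 q [ 0.13   0.276 -0.296  0.999  0.     1.67 ] tip [549.07  71.76 107.32]
```

View pics/l4.png

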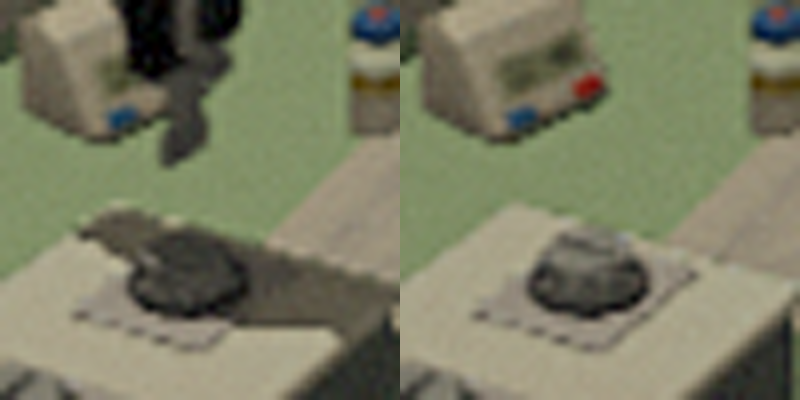

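The head sits a bit lower; I'll confirm from above once the arm is away. Now back to the stand at the original yaw.

Call:
jog_arm:
  targets:
    - [1, 0, 0, 0, 0, 0, 0.167]
    - [1, 0, 0, 0, 0, 0, 0.167]
    - [1, 0, 0, 0, 0, 0, 0.167]
    - [1, 0, 0, 0, 0, 0, 0.167]
    - [1, 0, 0, 0, 0, 0, 0.167]
    - [1, 0, 0, 0, 0, 0, 0.167]
    - [1, 0, 0, 0, 0, 0, 0.165]
    - [1, -1.2, 2.2, 0, 0, 0, 0]
    - [1, -1.2, 2.2, 0, 0, 0, 0]
    - [1, -1.2, 2.2, 0, 0, 0, 0]
    - [1, -1.2, 2.2, 0, 0, 0, 0]
    - [1, -1.2, 2.2, 0, 0, 0, 0]
    - [1, -1.2, 2.2, 0, 0, 0, 0]
    - [1, -1.2, 2.2, 0, 0, 0, 0]
    - [1, -1.2, 2.2, 0, 0, 0, 0]
    - [1, -1.2, 2.2, 0, 0, 0, 0]
    - [1, -1.2, 2.2, 0, 0, 0, 0]
    - [1, -1.2, 2.2, 0, 0, 0, 0]
    - [1, 0, 0, 0, 0, 0, 0]
    - [1, 0, 0, 0, 0, 0, 0]

```text
time_s: 26.45
tool_pos: [530.8, -202.8, 168.2]
eef_rot: [[0.907, 0.421, -0.001], [0.421, -0.907, 0.001], [-0.001, -0.001, -1.0]]
force: [0.5, -0.6, -1.5]
gripper_width: 13.0
grip_force: 59.5
```

```bash
python3 - <<'E'
from h import *
from cell import arm
st(531.6,-228.7,67.5,0.434)
r=arm.read_camera("top");np.savez("top5.npz",**r)
T=load("top5")
cv2.imwrite("pics/t5.png",np.hstack([cv2.resize(s["pixels"][180:230,255:305,::-1],(400,400),interpolation=cv2.INTER_CUBIC) for s in(T,load("top0"))]))
E
```

```text
wz 0.0004 shift cm [-1.01   2.392 10.067] | t 26.45 pos [ 530.8  -202.83  168.2 ] yaw 0.4344 F [ 0.5  -0.64 -1.46] M [-0.053  0.005 -0.024] w 12.98 g 59.5
z-axis [-9.e-04  8.e-04 -1.e+00] level: wx -0.0011 wy 0.0005 q [-0.365  0.303 -0.261  1.008  0.     2.342] tip [ 530.74 -202.78  106.7 ]
```

View pics/t5.png

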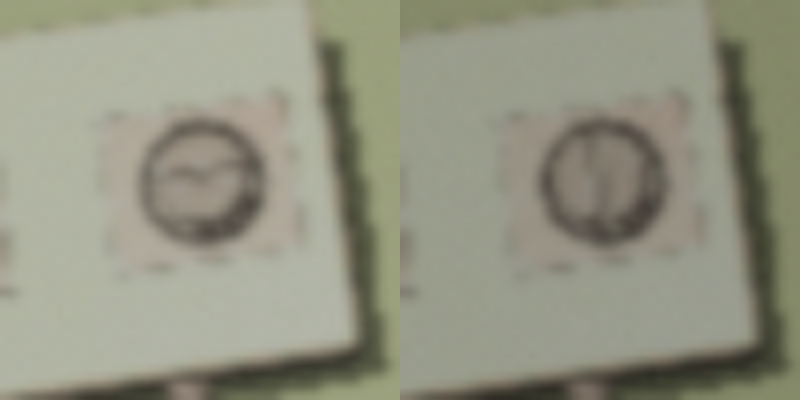

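From above, the slot now runs along the housing's y, like the locked one. Next, lower the key into its stand.

Call:
jog_arm:
  targets:
    - [1, -0.5, 1.2, 0, -0.001, 0, 0]
    - [1, -0.51, 1.19, 0, 0, 0, 0]
    - [1, 0, 0, 1, 0, 0, 0]
    - [1, 0, 0, 1.5, 0, 0, 0]
    - [1, 0, 0, 1.5, 0, 0, 0]
    - [1, 0, 0, 1.5, 0, 0, 0]
    - [1, 0, 0, 0.8, 0, 0, 0]
    - [1, 0, 0, 0, 0, 0, 0]
    - [1, 0, 0, 0, 0, 0, 0]

```text
time_s: 27.62
tool_pos: [532.4, -229.5, 106.1]
eef_rot: [[0.907, 0.421, 0.001], [0.421, -0.907, -0.001], [0.0, 0.002, -1.0]]
force: [-0.0, 0.3, 0.1]
gripper_width: 13.2
grip_force: 59.5
```

```bash
python3 - <<'E'
from h import *
st(531.6,-228.9,67.5,0.434)
E
```

```text
wz 0.0006 shift cm [-0.054 -0.092  3.859] | t 27.62 pos [ 532.44 -229.46  106.09] yaw 0.4346 F [-0.01  0.31  0.09] M [ 0.027  0.017 -0.021] w 13.22 g 59.5
z-axis [ 0.001  -0.0012 -1.    ] level: wx 0.0015 wy -0.0004 q [-4.070e-01  3.740e-01 -3.140e-01  8.820e-01 -1.000e-03  2.301e+00] tip [ 532.5  -229.54   44.59]
```

Call:
jog_arm:
  targets:
    - [1, -0.06, -0.06, 0.4, 0.001, 0, 0]
    - [1, 0, 0, 0.5, 0, 0, 0]
    - [1, 0, 0, 0.5, 0, 0, 0]
    - [1, 0, 0, 0.5, 0, 0, 0]
    - [1, 0, 0, 0, 0, 0, 0]

```text
time_s: 28.25
tool_pos: [530.8, -228.8, 86.0]
eef_rot: [[0.907, 0.421, -0.001], [0.421, -0.907, 0.0], [-0.001, -0.001, -1.0]]
force: [-0.5, -0.4, -1.1]
gripper_width: 13.3
grip_force: 59.5
```

Call:
jog_arm:
  targets:
    - [1, 0, 0, 0.5, 0, 0, 0]
    - [1, 0, 0, 0.5, 0, 0, 0]
    - [1, 0, 0, 0.4, 0, 0, 0]
    - [1, 0, 0, 0.3, 0, 0, 0]
    - [1, 0, 0, 0, 0, 0, 0]
    - [1, 0, 0, 0, 0, 0, 0]

```text
time_s: 29.0
tool_pos: [531.3, -229.1, 69.8]
eef_rot: [[0.907, 0.421, 0.0], [0.421, -0.907, -0.0], [-0.0, 0.0, -1.0]]
force: [-0.1, -0.3, -1.8]
gripper_width: 13.5
grip_force: 59.5
```

Call:
jog_arm:
  targets:
    - [1, 0, 0, 0.1, 0, 0, 0]
    - [1, 0, 0, 0.1, 0, 0, 0]
    - [1, 0, 0, 0.03, 0, 0, 0]
    - [1, 0, 0, 0, 0, 0, 0]
    - [1, 0, 0, 0, 0, 0, 0]

```text
time_s: 29.62
tool_pos: [531.3, -229.0, 67.5]
eef_rot: [[0.907, 0.421, -0.0], [0.421, -0.907, -0.0], [-0.0, 0.0, -1.0]]
force: [-0.6, 0.5, 1.0]
gripper_width: 13.5
grip_force: 60.0
```

Contact on the stand. Open and retreat upward.

Call:
jog_arm:
  targets:
    - [0.8, 0, 0, 0, 0, 0, 0]
    - [0.7, 0, 0, 0, 0, 0, 0]
    - [0.5, 0, 0, 0, 0, 0, 0]
    - [0.3, 0, 0, 0, 0, 0, 0]
    - [0, 0, 0, 0, 0, 0, 0]
    - [0, 0, 0, 0, 0, 0, 0]
    - [0, 0, 0, 0, 0, 0, 0]
    - [0, 0, 0, 0, 0, 0, 0]

```text
time_s: 30.62
tool_pos: [531.2, -229.0, 67.4]
eef_rot: [[0.907, 0.421, -0.0], [0.421, -0.907, -0.0], [-0.0, -0.0, -1.0]]
force: [-0.4, -0.5, 0.8]
gripper_width: 85.6
grip_force: 0.0
```

Call:
jog_arm:
  targets:
    - [0, 0, 0, -0.5, 0, 0, 0]
    - [0, 0, 0, -1, 0, 0, 0]
    - [0, 0, 0, -1.5, 0, 0, 0]
    - [0, 0, 0, -2, 0, 0, 0]
    - [0, 0, 0, -2, 0, 0, 0]
    - [0, 0, 0, -2, 0, 0, 0]
    - [0, 0, 0, -2, 0, 0, 0]
    - [0, 0, 0, -2, 0, 0, 0]
    - [0, -2, 2, -2, 0, 0, 0]
    - [0, -4, 2, 0, 0, 0, 0]
    - [0, -4, 2, 0, 0, 0, 0]
    - [0, -4, 2, 0, 0, 0, 0]
    - [0, -4, 2, 0, 0, 0, 0]
    - [0, -4, 2, 0, 0, 0, 0]
    - [0, 0, 0, 0, 0, 0, 0]
    - [0, 0, 0, 0, 0, 0, 0]

```text
time_s: 32.62
tool_pos: [382.4, -430.4, 218.2]
eef_rot: [[0.907, 0.421, 0.001], [0.421, -0.907, -0.0], [0.001, 0.0, -1.0]]
force: [0.6, -0.3, 0.2]
gripper_width: 85.6
grip_force: 0.0
```

```bash
python3 - <<'E'
from h import *
from cell import arm
r=arm.read_camera("scene")["pixels"][140:270,250:420,::-1];t=arm.read_camera("top")["pixels"][:,:,::-1]
a=cv2.resize(r,(510,390),interpolation=cv2.INTER_CUBIC);b=cv2.resize(t[140:270,335:431],(288,390),interpolation=cv2.INTER_CUBIC)
cv2.imwrite("pics/e.png",np.hstack([a,b]))
E
```

```text
(no output)
```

View pics/e.png

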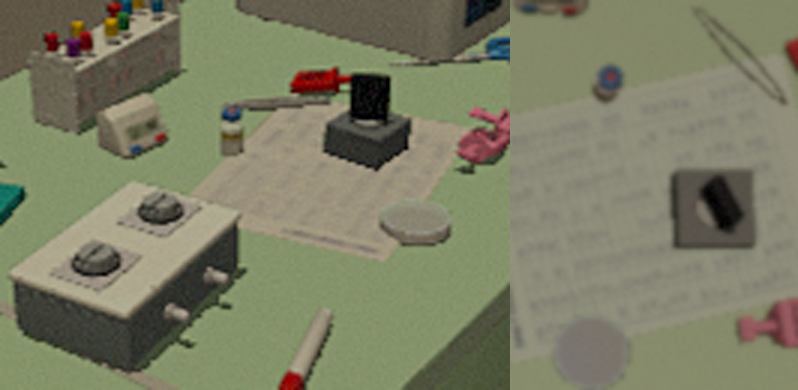

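The key stands upright in its stand, the lock's slot matches the locked one, and the dish, vial, marker, timer and forceps are where they were. Handing in.

```bash
python3 -c "
from cell import arm
print(arm.sign_off())"
```

```text
the job is handed in; nothing more can be done
None
```

The job is handed in at about 33 s: the lock was turned with the key to its stop and its slot now runs like the locked one's, and the key is back upright in its stand; the listed bystanders I checked have not moved, but the pink and red look-alikes toppled early on, I believe on their own.

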